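Slide the specimen carrier under the microscope bridge

TASK

Push the aluminium specimen carrier along the black microscope stage, nose first, through the gap under the low white bridge until its upright blue lip is flush against the front of the bridge. It may lie askew and to one side, so nudge it straight and into line with the gap first. Only push it with the fingers, never lift or tip it, and leave the bottles, boxes and other things around it where they stand; finish with the hand clear.

Things in the scene. Friction and masses are not known exactly. Their poses are not given: they have to be found in the camera images.
- scope: white microscope, fixed for the run. Origin on the bench top, directly below the middle of the front face of its low white bridge; +x points into the gap under the bridge (the pushing direction), +y to the left looking into it, z up. Above and behind the bridge stand objective, head, tube, camera and a side pillar (at -y), all more than 60 mm beyond the bridge's front face, up to 310 mm high
- stage (a point): middle of the near edge of the stage's top face; axes as the microscope's. The flat black stage plate on which the carrier slides is 20 mm thick, its top 20 mm above the bench; it is 340 mm wide and reaches from 200 mm before the bridge's front face to 170 mm beyond it
- gap (a point): centre of the gap's mouth in the bridge's front face, 7.5 mm above the stage; axes as the microscope's. The gap is 116 mm wide and 15 mm high; the bridge is 110 mm deep and 176 mm wide over its legs, its top 43 mm above the stage
- carrier: loose flat aluminium specimen carrier with three glass slides, about 0.25 kg: plate 120 mm long (x), 90 wide (y), 10 thick. Origin on its underside, midway across, below the front face of the blue lip (the face towards the bridge); +x points to the nose, z up. The plate spans x 0 to 120 mm, y -45 to 45. It starts in front of the bridge, up to 35 mm to one side, up to 0.25 rad askew
- lip (a point): middle of the top edge of the front face of the carrier's upright blue lip, 24 mm above the carrier's underside; axes as the carrier's. The lip runs across the carrier's near end: 90 mm wide, 6 mm thick (behind this point), 24 mm tall, too tall for the gap. Home, its front face meets the bridge's front face
- oil: amber glass dropper bottle with black cap, 26 mm across and 55 mm tall, standing on a near corner of the stage plate; leave alone. Origin at the centre of its underside, z up
- cap: yellow lens cap, 30 mm across and 22 mm tall, standing on the other near corner of the stage plate; leave alone. Origin at the centre of its underside, z up
- jar: clear glass jar with white lid, 48 mm across and 70 mm tall, on the bench beside the microscope; leave alone. Origin at the centre of its underside, z up
- slidebox: green slide box 60 x 50 x 30 mm, on the bench beside the microscope; leave alone. Origin at the centre of its underside, z up
- objective: spare steel objective, 36 mm across and 50 mm tall, on the bench beside the microscope; leave alone. Origin at the centre of its underside, z up
- tipbox: orange box with a clear cover, 50 x 50 x 40 mm, on the bench beside the microscope; leave alone. Origin at the centre of its underside, z up
Things that resemble listed ones, but are neither listed nor needed, are in the scene too. Several things have the shape of the carrier; the one meant has the colours described above.

How it is judged:
By the outcome, as a careful person would: the job done as asked, in the order asked, and still so for the second after the job is handed in, with the robot touching nothing.
It also fails if it takes over 70 s, if anything falls off the work surface, if the arm or the gripper's body presses on something with over 40 N, if the wrist force passes 120 N, or if a joint passes its speed limit or range.

ROBOT

A 6-joint arm with a two-finger parallel gripper is mounted at the origin on the work surface. World frame = base frame: x ahead of the robot, y to its left, z up, the work surface at z = 0. Lengths are in mm, angles in rad, forces in N, time in s.
With the tool pointing down it reaches from about 275 to 825 mm from the base axis. Payload 4.9 kg.
Tool frame: the origin (TCP) lies at the very end of the fingers, on their centre line; the grasp point (between the pads) lies 19 mm behind it; z points along the fingers, y is the line along which they close (so a half turn about z gives the same grasp; the last joint's range is limited). The gripper opens to 85 mm and grips with 20 to 120 N. Pads are 22 mm wide; open, the fingers measure 114 mm over their backs; the gripper's body (76 mm by 85 mm) begins 54 mm behind the grasp point. The pads swing forward as they close: fully open they stand 13 mm farther back than shut.
Start: joints at [-0.134, 0.326, -0.193, 1.052, 0, 1.437], TCP at [550.017, 0.009, 231.281] pointing down, gripper open.
Joint ranges: [-2.65, 2.65], [-0.97, 1.79], [-1.3, 1.35], [-1.93, 2.1], [-1.47, 1.37], [-3.14, 3.14]. Speed limits (rad/s): [2.57, 2.57, 3.14, 3.14, 3.14, 3.14].

INTERFACE

Orientations are given as a unit quaternion [x, y, z, w].
In Python, from rig import ctrl, imaging gives the robot as it stands.
- The arm moves only by the tool carry_out, never from a script. Its argument "commands" is a list of rows, each a list of 5 numbers: the shift along the tool's x, y, z in mm, then the turn about the tool's z in rad, then the closure, from 0 (fully open) to 1 (shut). A call has 1 to 5 rows; each row shifts and turns the commanded pose from where the row before left it, along the tool's axes as they then stand; what a row does not reach is not made up. A row lasts 1/12 s, in which the tool goes at most 41.7 mm and 7.16 degrees, less where a joint would pass 70% of its speed; a pose out of reach is approached as far as the arm can. A call is refused whole if a number of a shift passes 41.7 or a number of a turn 0.125, either way. A call with a gripper value outside its range is refused whole. The fingers move at their own pace and stop on an object; "force" is the grip in N (left out, the last holds). Time passes only in rows, so rows that do not move let the fingers close. It gives the time, the measured TCP pose, the force, the opening and the grip force at its end, in the units of the state.
- ctrl.read_state(): the state, without advancing time (a new reading comes with each control period).
- imaging.snapshot(name): name is "scene" or "side" or "wrist"; returns the picture (400x640x3 uint8, red, green, blue); there is no depth.
- imaging.calibration(name): a dict with "K" (3x3 intrinsics, pixels), "xyz" and "attitude" of the camera in the world. Camera axes: x right, y up, looking along -z (the intrinsics and any distortion apply to the point x, -y, -z); pixel columns grow to the right and rows downward; lengths in mm; the calibration is good to about 2 mm. A picture is of the moment at which its call begins: read the wrist's pose just before it. calibration takes no time and is no camera call; for the wrist camera it gives the pose at the moment of the call.
- ctrl.hand_in(): hands the job in; it is judged then, once.
The state is a dict: "time_s": time; "qpos": joint angles; "dq": joint speeds; "joint_torque": joint torques, N m; "position": TCP position; "eef_rot": TCP orientation; "force": force on the tool from outside, world axes, zero at the start; "torque": the same for the moment, N m; "finger_gap": opening from 0.0 (shut) to 1.0 (fully open); "grip_force": force on a finger pad.
Only numpy, scipy, OpenCV 4.12 (cv2) and the standard library are available. Lean on these libraries where they do the work, as an engineer would, in place of code of your own. Each camera call takes 0.05 s, during which the arm holds its last target. There are 200 camera calls.

## Working session

There is one attempt and no reset: what is moved stays moved. The work goes in short steps, Python scripts to look and compute and a tool call to move; the robot and the scene stay as the last step left them, time stands still between calls to the robot, and variables do not carry over. Pictures are saved under pics/ and viewed, at most 10 in all, crops included, and the job is handed in when it is done.

Besides the shell and the picture viewer there is one more tool, called after "Request:" as name(argument=value, ...), one argument or row to a line, values as JSON. carry_out: Moves the arm, as the interface text tells. Its arguments: {"type":"object","properties":{"commands":{"type":"array","items":{"type":"array","items":{"type":"number"}}},"force":{"type":"number"}},"required":["commands"]}

```bash
mkdir -p pics; python3 - <<'E'
from rig import ctrl, imaging
import cv2,numpy as np
for n in ("scene","side"):
    im=imaging.snapshot(n); cv2.imwrite(f"pics/{n}0.png",im[:,:,::-1])
    c=imaging.calibration(n); print(n,c)
s=ctrl.read_state(); print(s["position"],s["eef_rot"],s["time_s"])
E
```

```text
scene {'K': array([[503.07303828,   0.        , 314.37190853],
       [  0.        , 503.07303828, 192.49500299],
       [  0.        ,   0.        ,   1.        ]]), 'xyz': array([1012.48806362,  633.83774024,  906.40256984]), 'attitude': array([0.11779925, 0.33823491, 0.88709311, 0.29118088])}
side {'K': array([[370.01057503,   0.        , 316.94551026],
       [  0.        , 370.01057503, 196.79308608],
       [  0.        ,   0.        ,   1.        ]]), 'xyz': array([ 536.08223321, -431.30019142,  676.37275173]), 'attitude': array([ 0.33735751, -0.01633147, -0.01714967,  0.94107868])}
[5.49503464e+02 9.50483064e-02 2.30587692e+02] [ 7.07091020e-01  7.07122135e-01 -4.59632705e-04 -6.04361433e-04] 0.1
```

View pics/scene0.png

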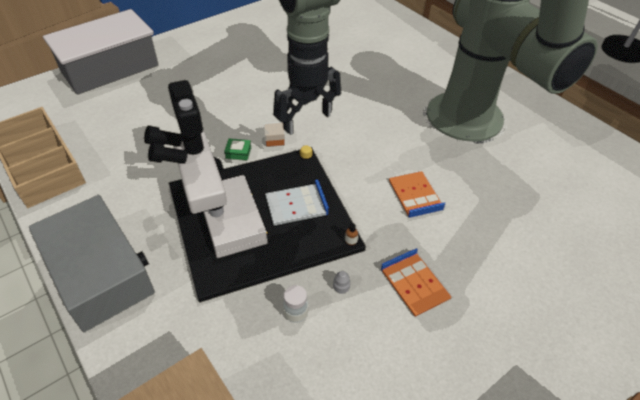

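View pics/side0.png

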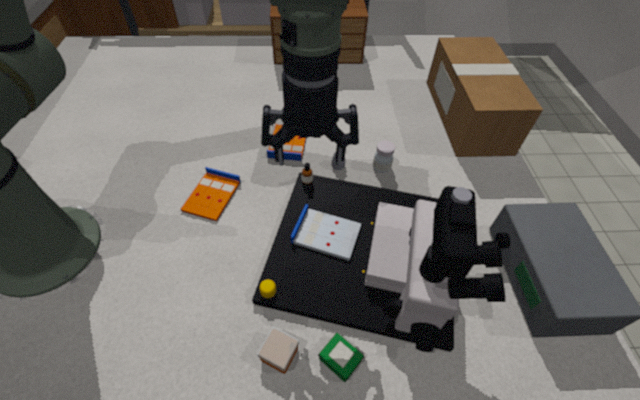

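Three things have the carrier's shape: a silver one with a blue lip on the black stage (scene ~(297,203), side ~(327,233)), and two orange ones on the bench (scene (417,193) and (415,282)). The silver one fits the description in colour and in place. I'll confirm it in one crop.

```bash
cat > h.py <<'E'
import numpy as np,cv2
from scipy.spatial.transform import Rotation as R
from rig import ctrl,imaging
def ray(c,uv,z):
    uv=np.atleast_2d(uv).astype(float)
    d=np.c_[(uv[:,0]-c["K"][0,2])/c["K"][0,0],-(uv[:,1]-c["K"][1,2])/c["K"][1,1],-np.ones(len(uv))]
    d=R.from_quat(c["attitude"]).apply(d); o=c["xyz"]
    return o+d*((z-o[2])/d[:,2])[:,None]
def proj(c,p):
    q=R.from_quat(c["attitude"]).inv().apply(np.atleast_2d(p)-c["xyz"])
    return np.c_[c["K"][0,2]+c["K"][0,0]*q[:,0]/-q[:,2],c["K"][1,2]-c["K"][1,1]*q[:,1]/-q[:,2]]
E
python3 - <<'E'
import cv2,numpy as np
a=cv2.imread("pics/scene0.png")[135:310,160:375]; b=cv2.imread("pics/side0.png")[160:345,245:475]
a=cv2.resize(a,None,fx=1.85*2,fy=1.85*2,interpolation=cv2.INTER_CUBIC)[:,:795]
b=cv2.resize(b,None,fx=3.2,fy=3.2,interpolation=cv2.INTER_CUBIC)
cv2.imwrite("pics/b.png",b)
E
```

```text
(no output)
```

View pics/b.png

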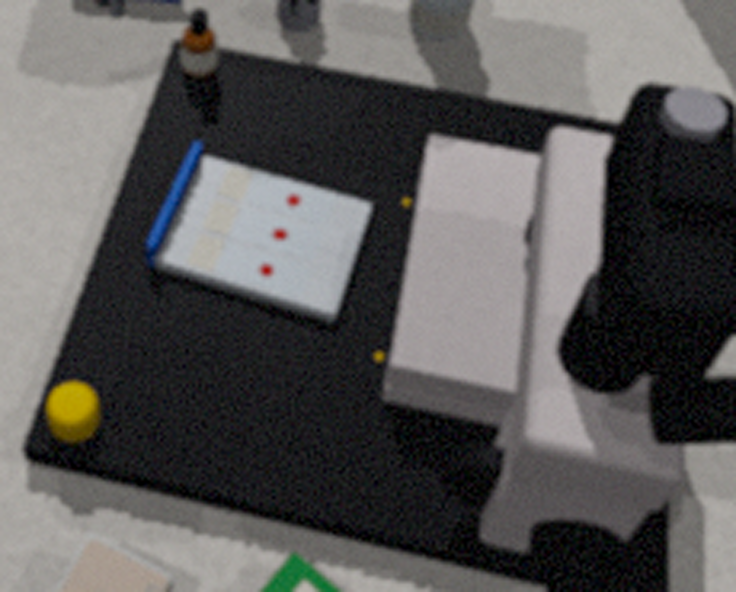

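The crop confirms it: silver plate, three slides with red dots, and a blue lip from (200,143) to (150,240). The nose points at the bridge front, which runs from (430,135) to (385,370). Next I'll turn these into positions.

```bash
python3 - <<'E'
from h import *
c=imaging.calibration("side"); s=imaging.calibration("scene")
px=lambda u,v:(u/3.2+245,v/3.2+160)
P={}
for n,(u,v),z in [("stL",(176,44),20),("stR",(28,450),20),("brL",(430,136),63),("brR",(386,368),63),("dotL",(406,202),20),("dotR",(379,356),20),("lipL",(202,143),44),("lipR",(150,240),44),("noseL",(373,205),30),("noseR",(333,315),30),("tailR",(158,262),30)]:
    P[n]=ray(c,px(u,v),z)[0]; print(n,P[n].round(1),"scene px",proj(s,P[n]).round(1)[0])
ang=lambda a,b:np.arctan2(*(P[a]-P[b])[[1,0]])-np.pi/2
for a,b in [("stL","stR"),("brL","brR"),("dotL","dotR"),("lipL","lipR"),("noseL","noseR")]: print(a,ang(a,b).round(3),((P[a]+P[b])/2).round(1),np.linalg.norm(P[a]-P[b]).round(1))
# blue mask, both
for n,cc in (("side",c),("scene",s)):
    im=cv2.imread(f"pics/{n}0.png"); h=cv2.cvtColor(im,cv2.COLOR_BGR2HSV)
    m=cv2.inRange(h,(105,120,60),(125,255,255)); k,l,st,ce=cv2.connectedComponentsWithStats(m)
    for i in range(1,k):
        if 30<st[i,4]<2000:
            pts=np.argwhere(l==i)[:,::-1].astype(np.float32); r=cv2.minAreaRect(pts); bx=cv2.boxPoints(r)
            print(n,ce[i].round(1),st[i,4],ray(cc,ce[i],36)[0].round(1),np.round(r[1],1),bx.round(1).tolist())
E
```

```text
stL [534.2 181.5  20. ] scene px [362.  243.8]
stR [ 443.7 -138.6   20. ] scene px [308.7 145.9]
brL [702.   53.5  63. ] scene px [263.7 230. ]
brR [ 651.  -115.3   63. ] scene px [242.8 173.3]
dotL [688.5  30.6  20. ] scene px [264.4 232.5]
dotR [655.7 -84.8  20. ] scene px [249.5 194.4]
lipL [550.6  66.8  44. ] scene px [324.3 207.5]
lipR [515.3 -10.9  44. ] scene px [316.2 180.4]
noseL [663.7  21.8  30. ] scene px [271.4 221.9]
noseR [628.7 -60.9  30. ] scene px [264.5 192.7]
tailR [520.  -18.6  30. ] scene px [312.6 183.4]
stL -0.276 [488.9  21.4  20. ] 332.6
brL -0.294 [676.5 -30.9  63. ] 176.3
dotL -0.277 [672.1 -27.1  20. ] 120.1
lipL -0.427 [533.   27.9  44. ] 85.3
noseL -0.401 [646.2 -19.5  30. ] 89.8
side [270.4 153.9] 41 [462.3 235.2  36. ] [6. 7.] [[267.0, 151.0], [274.0, 151.0], [274.0, 157.0], [267.0, 157.0]]
side [291.9 156. ] 102 [515.2 226.6  36. ] [17.6  6.3] [[282.3999938964844, 158.3000030517578], [283.1000061035156, 152.0], [300.6000061035156, 154.0], [299.8999938964844, 160.1999969482422]]
side [222.5 173.5] 129 [352.3 172.1  36. ] [33.7  3.9] [[205.199996948242
[... 205 characters left out ...]
9389648438], [304.5, 202.3000030517578], [309.1000061035156, 204.39999389648438], [292.0, 242.0]]
scene [322.  195.2] 153 [527.9  28.8  36. ] [37.   4.5] [[313.70001220703125, 179.5], [317.8999938964844, 177.89999389648438], [331.20001220703125, 212.39999389648438], [326.8999938964844, 214.0]]
scene [426.  209.6] 213 [363.6 202.   36. ] [ 6.1 36. ] [[407.79998779296875, 210.60000610351562], [442.8999938964844, 202.6999969482422], [444.29998779296875, 208.60000610351562], [409.1000061035156, 216.60000610351562]]
scene [398.4 258.2] 161 [505.2 262.7  36. ] [ 4.3 38.8] [[380.20001220703125, 264.1000061035156], [415.5, 247.89999389648438], [417.29998779296875, 251.6999969482422], [382.0, 268.0]]
```

```bash
python3 - <<'E'
import cv2
a=cv2.imread("pics/scene0.png")[135:310,160:375]
cv2.imwrite("pics/a.png",cv2.resize(a,None,fx=3.4,fy=3.4,interpolation=cv2.INTER_CUBIC))
E
```

```text
(no output)
```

View pics/a.png

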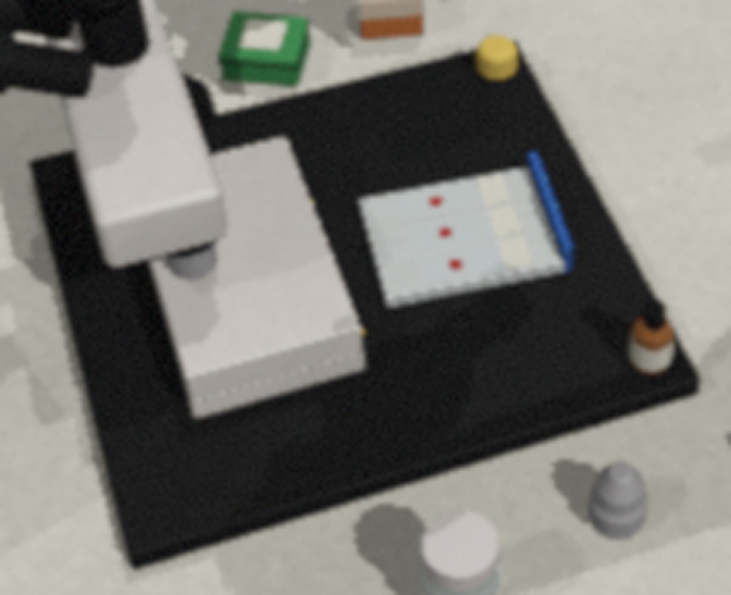

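Scene crop: nose corners at (358,198) and (390,305), bridge front top edge from (290,138) to (365,340), stage near corners at (520,42) and (697,380). I'll combine the two views to get the scope frame.

```bash
python3 - <<'E'
from h import *
s=imaging.calibration("scene")
px=lambda u,v:(u/3.4+160,v/3.4+135)
P={}
for n,(u,v),z in [("stL",(697,378),20),("stR",(522,44),20),("brL",(364,338),63),("brR",(290,138),63),("noseL",(388,303),30),("noseR",(360,200),30),("lipL",(570,250),42),("lipR",(534,154),44)]:
    P[n]=ray(s,px(u,v),z)[0]; print(n,P[n].round(1))
for a,b in [("stL","stR"),("brL","brR"),("lipL","lipR"),("noseL","noseR")]:
    d=P[a]-P[b]; print(a,(np.arctan2(d[1],d[0])-np.pi/2).round(3),((P[a]+P[b])/2).round(1),np.linalg.norm(d).round(1))
E
```

```text
stL [533.  190.1  20. ]
stR [ 438.2 -125.    20. ]
brL [702.6  67.4  63. ]
brR [ 650.2 -105.7   63. ]
noseL [662.3  30.5  30. ]
noseR [628.  -55.9  30. ]
lipL [545.2  72.3  42. ]
lipR [513.4 -10.   44. ]
stL -0.292 [485.6  32.6  20. ] 329.1
brL -0.294 [676.4 -19.1  63. ] 180.9
lipL -0.369 [529.3  31.1  43. ] 88.3
noseL -0.378 [645.1 -12.7  30. ] 92.9
```

Request:
carry_out(
  commands=[
    [0,0,0,-0.12,1],
    [0,0,0,-0.12,1],
    [0,0,0,-0.12,1],
    [0,0,0,-0.12,1],
    [0,0,0,-0.12,1],
  ],
  force=40,
)

```text
time_s: 0.52
position: [549.6, 0.1, 230.8]
eef_rot: [0.464, 0.886, -0.0, -0.001]
force: [-0.0, -0.7, 0.2]
finger_gap: 0.297
grip_force: 0.0
```

Request:
carry_out(
  commands=[
    [0,0,0,-0.12,1],
    [0,0,0,-0.12,1],
    [0,0,0,-0.12,1],
    [0,0,0,-0.12,1],
    [0,0,0,-0.12,1],
  ],
)

```text
time_s: 0.93
position: [549.7, 0.1, 230.8]
eef_rot: [0.181, 0.983, -0.0, -0.001]
force: [0.7, -0.0, -0.5]
finger_gap: 0.005
grip_force: 0.0
```

Request:
carry_out(
  commands=[
    [0,35,30,-0.08,1],
    [0,35,40,0,1],
    [0,30,40,0,1],
    [0,0,40,0,1],
    [0,0,30,0,1],
  ],
)

```text
time_s: 1.35
position: [575.3, 81.3, 66.5]
eef_rot: [0.144, 0.99, -0.0, -0.001]
force: [-0.5, -0.1, 0.1]
finger_gap: 0.003
grip_force: 0.0
```

```bash
cat >> h.py <<'E'
Y=-0.29; B=np.array([677,-27.]); X=np.array([np.cos(Y),np.sin(Y)]); YY=np.array([-X[1],X[0]])
def sc(p): p=np.asarray(p)[:2]-B; return np.array([p@X,p@YY]).round(1)
E
python3 - <<'E'
from h import *
c=imaging.calibration("wrist"); im=imaging.snapshot("wrist"); cv2.imwrite("pics/w1.png",im[:,:,::-1])
s=ctrl.read_state(); print(s["position"],sc(s["position"]),s["time_s"])
print(c)
E
```

```text
[571.2339713   80.48429581  61.07789629] [-132.1   72.8] 1.4
{'K': array([[312.12658022,   0.        , 327.25091461],
       [  0.        , 312.12658022, 197.96056523],
       [  0.        ,   0.        ,   1.        ]]), 'xyz': array([502.86550868, 103.31251308, 210.3646909 ]), 'attitude': array([-0.12057517, -0.09006244,  0.59189197,  0.79184233])}
```

View pics/w1.png

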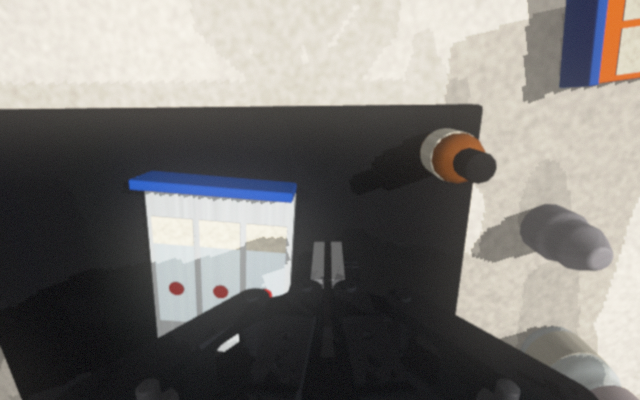

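The wrist view shows the lip's top edge from about (140,175) to (297,185), the stage's near edge from (0,110) to (481,104), and the shut fingertips at (328,245), to the right of the plate.

```bash
python3 - <<'E'
from h import *
c=imaging.calibration("wrist")
for n,p,z in [("edgeA",(20,109),20),("cornerL",(481,104),20),("stageleft",(457,315),20),("lipbackL",(297,184),44),("lipbackR",(143,174),44),("lipfrontL",(294,200),44),("lipfrontR",(132,188),44),("plateL",(293,240),30),("plateL2",(290,290),30),("plateR",(146,200),30),("plateR2",(157,330),30)]:
    q=ray(c,p,z)[0]; print(n,q.round(1),sc(q))
E
```

```text
edgeA [452.7 -67.6  20. ] [-203.3 -103.1]
cornerL [525.  185.9  20. ] [-206.6  160.6]
stageleft [661.5 149.   20. ] [-65.2 164.2]
lipbackL [534.7  75.1  44. ] [-165.5   57.1]
lipbackR [506.4  -1.5  44. ] [-170.8  -24.3]
lipfrontL [542.8  70.7  44. ] [-156.6   55.3]
lipfrontR [511.7 -10.6  44. ] [-163.1  -31.5]
plateL [570.7  59.3  30. ] [-126.6   52.3]
plateL2 [603.5  46.4  30. ] [-91.4  49.3]
plateR [521.7 -15.8  30. ] [-152.   -33.7]
plateR2 [607.6 -49.6  30. ] [-60.1 -41.5]
```

Request:
carry_out(
  commands=[
    [0,6,0,0,1],
    [0,0,20,0,1],
    [0,0,16,0,1],
    [0,0,0,0,1],
  ],
)

```text
time_s: 1.73
position: [577.9, 85.6, 33.2]
eef_rot: [0.145, 0.989, -0.0, -0.001]
force: [-0.7, -0.7, -0.3]
finger_gap: 0.002
grip_force: 0.0
```

Request:
carry_out(
  commands=[
    [0,-4,0,0,1],
    [0,-4,0,0,1],
    [0,-4,0,0,1],
    [0,-4,0,0,1],
    [0,-3,0,0,1],
  ],
)

```text
time_s: 2.15
position: [573.3, 66.6, 34.6]
eef_rot: [0.145, 0.989, 0.0, 0.001]
force: [-0.1, -0.3, -0.5]
finger_gap: -0.003
grip_force: 0.0
```

Request:
carry_out(
  commands=[
    [0,0,0,0,1],
    [0,4,0,0,1],
    [20,4,-40,0,1],
    [40,-20,-40,0,1],
    [40,-35,-40,0,1],
  ],
)

```text
time_s: 2.57
position: [496.2, 62.3, 124.1]
eef_rot: [0.144, 0.99, 0.0, -0.0]
force: [0.2, -0.7, 1.2]
finger_gap: -0.003
grip_force: 0.0
```

Request:
carry_out(
  commands=[
    [30,-20,-40,0,1],
    [0,0,-30,0,1],
    [0,0,0,0,1],
  ],
)

```text
time_s: 2.82
position: [471.5, 52.7, 189.9]
eef_rot: [0.145, 0.989, 0.001, 0.004]
force: [2.7, -0.2, -0.1]
finger_gap: -0.002
grip_force: 0.0
```

```bash
python3 - <<'E'
from h import *
c=imaging.calibration("wrist"); im=imaging.snapshot("wrist"); cv2.imwrite("pics/w2.png",im[:,:,::-1])
s=ctrl.read_state(); print(s["position"],sc(s["position"]),s["time_s"])
E
```

```text
[471.67000103  52.78297517 187.80119739] [-219.6   17.7] 2.8667
```

View pics/w2.png

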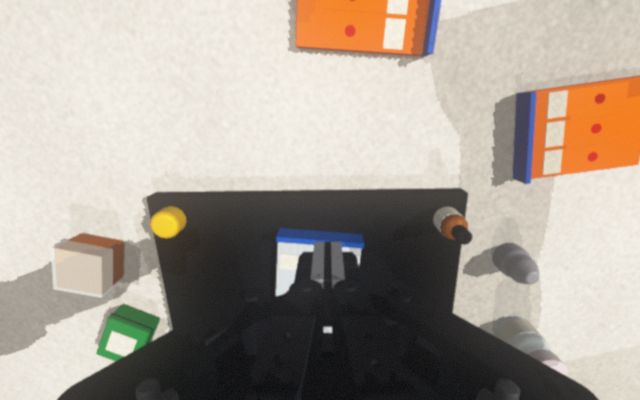

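The fingers passed just above the plate at z 34, so nothing moved. The wrist view now shows both near stage corners, (149,195) and (466,190), and the lip's top back edge from (278,230) to (363,235).

```bash
python3 - <<'E'
from h import *
c=imaging.calibration("wrist")
for n,p,z in [("cR",(149,195),20),("cL",(466,190),20),("lipbackL",(363,235),44),("lipbackR",(278,230),44),("lipfrontL",(363,246),44),("lipfrontR",(276,240),44),("sideR",(172,325),20),("sideL",(453,310),20),("capc",(168,218),42)]:
    q=ray(c,p,z)[0]; print(n,q.round(1),sc(q))
im=cv2.imread("pics/w2.png"); h=cv2.cvtColor(im,cv2.COLOR_BGR2HSV)[210:260,260:380]
m=cv2.inRange(h,(105,150,50),(125,255,255)); pts=np.argwhere(m>0)[:,::-1].astype(np.float32)+[260,210]
print(cv2.boxPoints(cv2.minAreaRect(pts.astype(np.float32))))
E
```

```text
cR [ 437.7 -129.8   20. ] [-199.9 -166.9]
cL [526.9 187.9  20. ] [-205.3  163. ]
lipbackL [534.3  72.6  44. ] [-165.3   54.7]
lipbackR [504.7  -7.3  44. ] [-170.8  -30.4]
lipfrontL [546.1  69.6  44. ] [-153.1   55.1]
lipfrontR [514.4 -12.9  44. ] [-159.8  -33. ]
sideR [ 594.3 -177.4   20. ] [ -36.3 -167.8]
sideL [670.2 150.2  20. ] [-57.2 167.8]
capc [ 461.9 -108.1   42. ] [-182.9 -139.2]
[[275.71906 240.98018]
 [276.59912 228.5129 ]
 [363.87018 234.6732 ]
 [362.9901  247.14049]]
```

Request:
carry_out(
  commands=[
    [-25,25,15,-0.01,1],
    [-25,25,25,0,1],
    [-25,16,30,0,1],
    [-15,0,30,0,1],
    [0,0,30,0,1],
  ],
)

```text
time_s: 3.28
position: [576.9, 90.6, 53.5]
eef_rot: [0.14, 0.99, 0.0, 0.002]
force: [0.9, -0.7, -0.6]
finger_gap: 0.001
grip_force: 0.0
```

Request:
carry_out(
  commands=[
    [0,0,10,0,1],
    [0,0,0,0,1],
    [0,0,0,0,1],
  ],
)

```text
time_s: 3.53
position: [572.1, 90.3, 45.3]
eef_rot: [0.14, 0.99, -0.0, -0.001]
force: [0.1, 0.6, 0.6]
finger_gap: 0.003
grip_force: 0.0
```

```bash
sed -i 's/Y=-0.29/Y=-0.28/' h.py; python3 -c "
from h import *
s=ctrl.read_state(); print(s['position'],sc(s['position']),s['time_s'])"
```

```text
[572.11953354  90.26432181  45.29499736] [-133.2   83.7] 3.5333
```

Request:
carry_out(
  commands=[
    [0,0,10,0,1],
    [0,0,10,0,1],
    [0,0,0,0,1],
    [0,0,0,0,1],
  ],
)

```text
time_s: 3.87
position: [572.8, 90.0, 25.8]
eef_rot: [0.14, 0.99, -0.0, -0.0]
force: [0.6, 0.2, -1.0]
finger_gap: 0.004
grip_force: 0.0
```

Request:
carry_out(
  commands=[
    [0,-5,0,0,1],
    [0,-5,0,0,1],
    [0,-4,0,0,1],
    [0,-3,0,0,1],
    [0,-3,0,0,1],
  ],
)

```text
time_s: 4.28
position: [567.5, 70.3, 26.0]
eef_rot: [0.14, 0.99, 0.0, 0.0]
force: [-0.1, -0.1, -0.0]
finger_gap: 0.002
grip_force: 0.0
```

Request:
carry_out(
  commands=[
    [0,-3,0,0,1],
    [0,0,0,0,1],
    [0,0,0,0,1],
  ],
)

```text
time_s: 4.53
position: [566.7, 67.7, 25.8]
eef_rot: [0.14, 0.99, -0.0, 0.0]
force: [0.2, -0.3, -0.4]
finger_gap: 0.003
grip_force: 0.0
```

```bash
cat >> h.py <<'E'
def lip(n="wrist",z=44):
    c=imaging.calibration(n); im=imaging.snapshot(n); h=cv2.cvtColor(im,cv2.COLOR_RGB2HSV)
    m=cv2.inRange(h,(105,130,50),(125,255,255)); k,l,st,ce=cv2.connectedComponentsWithStats(m)
    for i in range(1,k):
        if st[i,4]>60:
            bx=cv2.boxPoints(cv2.minAreaRect(np.argwhere(l==i)[:,::-1].astype(np.float32)))
            P=ray(c,bx,z); m_=P.mean(0)
            if abs(sc(m_)[1])<60 and -200<sc(m_)[0]<20:
                print(n,st[i,4],bx.round(1).tolist(),[sc(p).tolist() for p in P],"mid",sc(m_))
    return im
E
python3 -c "
from h import *
s=ctrl.read_state(); print(s['position'],sc(s['position']),s['time_s'],s['force'])
cv2.imwrite('pics/w3.png',lip()[:,:,::-1]);lip('side',33);lip('scene',33)"
```

```text
[566.68711864  67.7086706   25.76044234] [-132.2   60.5] 4.5333 [ 0.20711902 -0.29319131 -0.44592968]
wrist 5971 [[103.19999694824219, 225.8000030517578], [105.30000305175781, 194.8000030517578], [316.70001220703125, 208.6999969482422], [314.70001220703125, 239.60000610351562]] [[-156.2, -35.9], [-170.2, -32.1], [-164.0, 56.7], [-149.6, 55.7]] mid [-160.    11.1]
side 186 [[287.20001220703125, 241.3000030517578], [304.1000061035156, 204.10000610351562], [308.70001220703125, 206.1999969482422], [291.79998779296875, 243.39999389648438]] [[-167.2, -39.4], [-158.5, 62.9], [-147.2, 59.7], [-156.7, -41.9]] mid [-157.4   10.3]
```

View pics/w3.png

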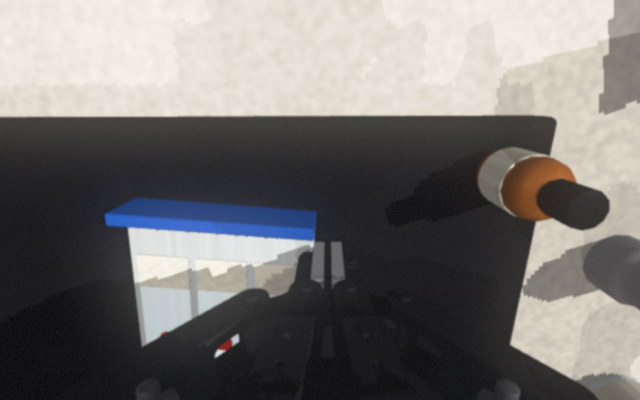

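The wrist view shows the shut fingers, only about 15 mm wide, just touching the plate's left side at (312,245). I'll push on from here.

Request:
carry_out(
  commands=[
    [0,-3,0,0,1],
    [0,-3,0,0,1],
    [0,-3,0,0,1],
    [0,-2,0,0,1],
    [0,0,0,0,1],
  ],
)

```text
time_s: 5.1
position: [563.3, 57.0, 25.7]
eef_rot: [0.14, 0.99, -0.0, -0.0]
force: [-2.0, 0.9, 0.1]
finger_gap: 0.001
grip_force: 0.5
```

```bash
python3 -c "
from h import *
s=ctrl.read_state(); print(s['position'],sc(s['position']),s['time_s'],s['force'])
lip();lip('side',33)"
```

```text
[563.34174559  57.00361469  25.66560377] [-132.4   49.3] 5.1 [-2.01910563  0.8826121   0.14441991]
wrist 5825 [[103.80000305175781, 211.3000030517578], [314.8999938964844, 209.0], [315.29998779296875, 238.89999389648438], [104.0999984741211, 241.3000030517578]] [[-163.1, -45.4], [-164.2, 44.7], [-150.3, 44.7], [-149.2, -48.3]] mid [-156.7   -1.1]
side 184 [[289.20001220703125, 247.39999389648438], [302.0, 209.0], [306.79998779296875, 210.60000610351562], [294.0, 249.0]] [[-159.2, -52.4], [-159.5, 48.6], [-148.2, 46.9], [-148.8, -53.6]] mid [-153.9   -2.6]
```

The carrier is now straight to about 0.01 rad and 1–2 mm off centre. Next I'll go behind the lip with the fingers half open.

Request:
carry_out(
  commands=[
    [0,6,0,0,1],
    [0,4,-10,0,1],
    [0,0,-35,0,0.6],
    [25,-20,-5,0,0.5],
    [25,-25,0,0,0.5],
  ],
)

```text
time_s: 5.62
position: [510.0, 38.2, 79.0]
eef_rot: [0.139, 0.99, 0.0, 0.004]
force: [-0.2, -1.2, 0.4]
finger_gap: 0.415
grip_force: 0.0
```

Request:
carry_out(
  commands=[
    [18,-15,0,0,0.5],
    [0,0,0,0,0.5],
    [0,0,0,0,0.5],
    [0,0,0,0,0.5],
  ],
)

```text
time_s: 5.95
position: [486.1, 28.3, 76.6]
eef_rot: [0.14, 0.99, 0.0, 0.001]
force: [1.0, -0.8, 0.9]
finger_gap: 0.501
grip_force: 0.0
```

```bash
python3 -c "
from h import *
s=ctrl.read_state(); print(s['position'],sc(s['position']),s['time_s'],s['finger_gap'])
lip()"
```

```text
[486.08151583  28.30188742  76.60667386] [-198.8    0.4] 5.95 0.5010297920243101
wrist 2144 [[282.0, 273.0], [373.0, 273.0], [373.0, 298.0], [282.0, 298.0]] [[-168.9, -27.9], [-168.9, 30.4], [-150.2, 31.2], [-150.2, -28.7]] mid [-159.6    1.2]
```

Request:
carry_out(
  commands=[
    [0,0,20,0,0.5],
    [0,0,20,0,0.5],
    [0,0,10,0,0.5],
    [0,0,0,0,0.5],
  ],
)

```text
time_s: 6.33
position: [483.5, 28.6, 23.7]
eef_rot: [0.14, 0.99, -0.0, -0.002]
force: [-0.9, 0.2, 0.2]
finger_gap: 0.501
grip_force: 0.0
```

Request:
carry_out(
  commands=[
    [-6,0,0,0,0.5],
    [-6,0,0,0,0.5],
    [-5,0,0,0,0.5],
    [-5,0,0,0,0.5],
    [-5,0,0,0,0.5],
  ],
)

```text
time_s: 6.75
position: [511.8, 20.4, 26.4]
eef_rot: [0.14, 0.99, 0.0, 0.001]
force: [-0.5, 0.3, 0.1]
finger_gap: 0.499
grip_force: 0.0
```

Request:
carry_out(
  commands=[
    [-6,0,0,0,0.5],
    [-6,0,0,0,0.5],
    [-6,0,0,0,0.5],
    [-6,0,0,0,0.5],
    [-6,0,0,0,0.5],
  ],
)

```text
time_s: 7.17
position: [539.2, 12.3, 25.6]
eef_rot: [0.14, 0.99, 0.0, -0.001]
force: [-2.6, 0.1, 1.7]
finger_gap: 0.499
grip_force: 1.3
```

```bash
python3 -c "
from h import *
s=ctrl.read_state(); print(s['position'],sc(s['position']),s['time_s'],s['force'])
lip();im=lip('side',33)
lip('scene',33)
a=im[180:300,270:430,::-1]
cv2.imwrite('pics/s2.png',cv2.resize(a,None,fx=4.8,fy=4.8,interpolation=cv2.INTER_CUBIC))"
```

```text
[539.16703709  12.34670549  25.55018795] [-143.3   -0.3] 7.1667 [-2.63940463  0.07386695  1.69556913]
wrist 80 [[233.1999969482422, 284.6000061035156], [240.39999389648438, 270.20001220703125], [245.1999969482422, 272.6000061035156], [238.0, 287.0]] [[-138.2, -43.0], [-145.7, -39.0], [-144.4, -37.0], [-136.9, -40.9]] mid [-141.3  -40. ]
wrist 3090 [[280.0, 306.0], [280.0, 272.0], [374.0, 272.0], [374.0, 306.0]] [[-126.6, -21.9], [-144.7, -21.1], [-144.8, 21.6], [-126.6, 22.4]] mid [-135.7    0.2]
side 149 [[302.29998779296875, 250.1999969482422], [314.5, 210.1999969482422], [318.79998779296875, 211.5], [306.5, 251.5]] [[-132.0, -52.1], [-132.3, 52.1], [-122.4, 50.9], [-122.8, -53.0]] mid [-127.4   -0.5]
scene 129 [[298.70001220703125, 179.60000610351562], [302.29998779296875, 177.89999389648438], [317.70001220703125, 210.6999969482422], [314.1000061035156, 212.39999389648438]] [[-125.4, -55.6], [-135.4, -58.0], [-133.7, 50.4], [-124.3, 52.3]] mid [-129.7   -2.7]
```

View pics/s2.png

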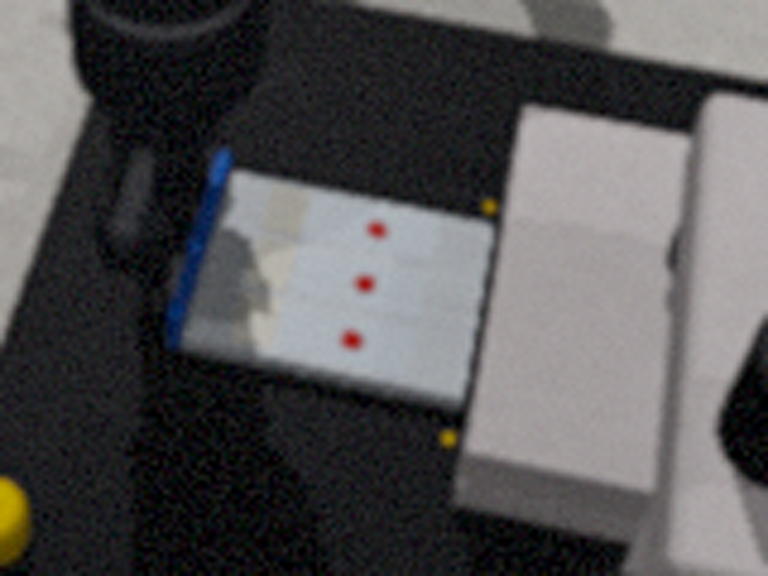

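Side crop: the nose edge from (495,225) to (465,400) sits centred between the yellow gap marks at (489,207) and (449,438), and it is parallel to the bridge. I'll push it in.

Request:
carry_out(
  commands=[
    [-6,0,0,0,0.5],
    [-6,0,0,0,0.5],
    [-6,0,0,0,0.5],
    [-6,0,0,0,0.5],
    [-6,0,0,0,0.5],
  ],
)

```text
time_s: 7.73
position: [568.9, 3.8, 25.6]
eef_rot: [0.14, 0.99, -0.0, 0.0]
force: [-2.1, 0.3, 0.3]
finger_gap: 0.504
grip_force: 1.0
```

Request:
carry_out(
  commands=[
    [-6,0,0,0,0.5],
    [-6,0,0,0,0.5],
    [-6,0,0,0,0.5],
    [-6,0,0,0,0.5],
    [-6,0,0,0,0.5],
  ],
)

```text
time_s: 8.15
position: [597.6, -4.4, 25.7]
eef_rot: [0.14, 0.99, -0.0, 0.0]
force: [-1.4, -0.0, -0.7]
finger_gap: 0.499
grip_force: 0.6
```

Request:
carry_out(
  commands=[
    [-6,0,0,0,0.5],
    [-6,0,0,0,0.5],
    [-6,0,0,0,0.5],
    [-5,0,0,0,0.5],
    [-5,0,0,0,0.5],
  ],
)

```text
time_s: 8.57
position: [624.2, -12.1, 25.7]
eef_rot: [0.14, 0.99, 0.0, -0.0]
force: [-2.7, -0.1, 0.3]
finger_gap: 0.5
grip_force: 1.1
```

```bash
python3 -c "
from h import *
s=ctrl.read_state(); print(s['position'],sc(s['position']),s['time_s'],s['force'])
lip('side',33);lip('scene',33)"
```

```text
[624.17018928 -12.09212679  25.69431722] [-54.9  -0.3] 8.5667 [-2.68297146 -0.13266287  0.28394374]
side 77 [[345.3999938964844, 260.3999938964844], [351.20001220703125, 233.60000610351562], [354.20001220703125, 234.3000030517578], [348.5, 261.1000061035156]] [[-43.2, -53.9], [-43.5, 11.6], [-37.0, 11.5], [-37.1, -53.9]] mid [-40.2 -21.2]
scene 126 [[263.1000061035156, 188.8000030517578], [266.70001220703125, 187.3000030517578], [281.1000061035156, 221.6999969482422], [277.5, 223.1999969482422]] [[-36.9, -56.0], [-46.3, -57.8], [-46.1, 52.3], [-37.3, 53.6]] mid [-41.6  -2. ]
```

About 36 mm remain. I'll slow down and watch the force.

Request:
carry_out(
  commands=[
    [-6,0,0,0,0.5],
    [-6,0,0,0,0.5],
    [-5,0,0,0,0.5],
    [-4,0,0,0,0.5],
    [-4,0,0,0,0.5],
  ],
)

```text
time_s: 9.08
position: [647.8, -18.9, 25.7]
eef_rot: [0.14, 0.99, 0.0, -0.0]
force: [-4.5, 1.1, 3.2]
finger_gap: 0.496
grip_force: 2.1
```

Request:
carry_out(
  commands=[
    [-1.5,0,0,0,0.5],
    [-1.5,0,0,0,0.5],
    [-1.5,0,0,0,0.5],
    [-1,0,0,0,0.5],
    [0,0,0,0,0.5],
  ],
)

```text
time_s: 9.5
position: [653.4, -20.5, 25.7]
eef_rot: [0.14, 0.99, -0.0, 0.0]
force: [-2.6, 0.2, 2.5]
finger_gap: 0.502
grip_force: 1.4
```

Request:
carry_out(
  commands=[
    [-1,0,0,0,0.5],
    [-1,0,0,0,0.5],
    [0,0,0,0,0.5],
  ],
)

```text
time_s: 9.75
position: [655.2, -21.0, 25.7]
eef_rot: [0.14, 0.99, -0.0, 0.0]
force: [-4.1, 1.1, 3.1]
finger_gap: 0.499
grip_force: 1.7
```

Request:
carry_out(
  commands=[
    [-1,0,0,0,0.5],
    [-1,0,0,0,0.5],
    [0,0,0,0,0.5],
  ],
)

```text
time_s: 10.0
position: [657.3, -21.6, 25.7]
eef_rot: [0.14, 0.99, -0.0, 0.0]
force: [-3.6, 1.5, 1.9]
finger_gap: 0.502
grip_force: 1.6
```

Request:
carry_out(
  commands=[
    [-1,0,0,0,0.5],
    [-1,0,0,0,0.5],
    [0,0,0,0,0.5],
  ],
)

```text
time_s: 10.25
position: [659.2, -22.2, 25.7]
eef_rot: [0.14, 0.99, -0.0, 0.0]
force: [-2.7, 1.5, 2.5]
finger_gap: 0.501
grip_force: 1.6
```

Request:
carry_out(
  commands=[
    [-1,0,0,0,0.5],
    [-1,0,0,0,0.5],
    [0,0,0,0,0.5],
  ],
)

```text
time_s: 10.5
position: [659.5, -22.3, 25.7]
eef_rot: [0.14, 0.99, 0.0, -0.001]
force: [-7.8, 1.8, 6.3]
finger_gap: 0.5
grip_force: 3.8
```

```bash
python3 -c "
from h import *
s=ctrl.read_state(); print(s['position'],sc(s['position']),s['time_s'],s['force'])
lip('side',33);im=lip('scene',33)
a=im[160:260,220:310,::-1]
cv2.imwrite('pics/s3.png',cv2.resize(a,None,fx=6,fy=6,interpolation=cv2.INTER_CUBIC))"
```

```text
[659.50621296 -22.26665989  25.65393503] [-18.1  -0.3] 10.5 [-7.78532177  1.8003894   6.29831135]
```

View pics/s3.png

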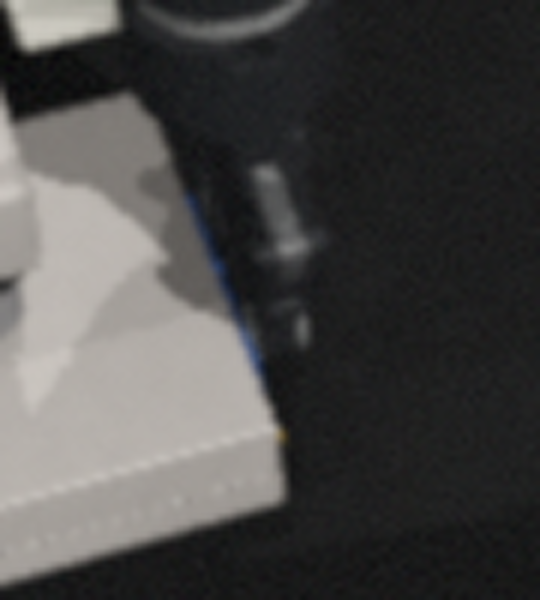

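The force rises and motion stops at the expected distance. In the crop the blue lip, (190,195) to (260,370), lies against the bridge front. A slightly firmer press will seat both corners, then I'll back off.

Request:
carry_out(
  commands=[
    [-1.5,0,0,0,0.5],
    [-1.5,0,0,0,0.5],
    [0,0,0,0,0.5],
    [0,0,0,0,0.5],
  ],
)

```text
time_s: 10.93
position: [659.5, -22.2, 25.5]
eef_rot: [0.14, 0.99, 0.0, -0.004]
force: [-13.9, 4.2, 11.9]
finger_gap: 0.5
grip_force: 7.4
```

Request:
carry_out(
  commands=[
    [4,0,0,0,0.5],
    [8,0,0,0,0.5],
    [20,0,0,0,0.5],
    [30,0,-10,0,0.5],
    [30,0,-30,0,0.5],
  ],
)

```text
time_s: 11.35
position: [572.8, 2.0, 61.8]
eef_rot: [0.14, 0.99, -0.0, -0.002]
force: [-1.0, 0.2, 0.9]
finger_gap: 0.499
grip_force: 0.0
```

Request:
carry_out(
  commands=[
    [40,0,-40,0,0.5],
    [40,0,-40,0,0.5],
    [40,0,-40,0,0.5],
    [0,0,0,0,0.5],
    [0,0,0,0,0.5],
  ],
)

```text
time_s: 11.77
position: [492.2, 26.4, 155.7]
eef_rot: [0.14, 0.99, 0.0, 0.003]
force: [0.6, -0.9, -0.6]
finger_gap: 0.5
grip_force: 0.0
```

```bash
python3 -c "
from h import *
s=ctrl.read_state(); print(sc(s['position']),s['position'],s['time_s'],s['force'])
b=lip('side',33);a=lip('scene',33)
f=lambda i,k:cv2.resize(i[:,:,::-1],(400,400),interpolation=cv2.INTER_CUBIC)
cv2.imwrite('pics/fin.png',np.hstack([f(a[145:265,215:335],3),f(b[160:310,250:400],3)]))"
```

```text
[-192.3    0.3] [492.23907117  26.40204465 155.73486729] 11.7667 [ 0.57744848 -0.86688509 -0.64006073]
side 143 [[363.29998779296875, 264.70001220703125], [370.70001220703125, 222.60000610351562], [374.20001220703125, 223.1999969482422], [366.79998779296875, 265.29998779296875]] [[-7.4, -54.6], [-7.8, 49.7], [-0.4, 50.0], [-0.5, -54.3]] mid [-4.  -2.3]
```

View pics/fin.png

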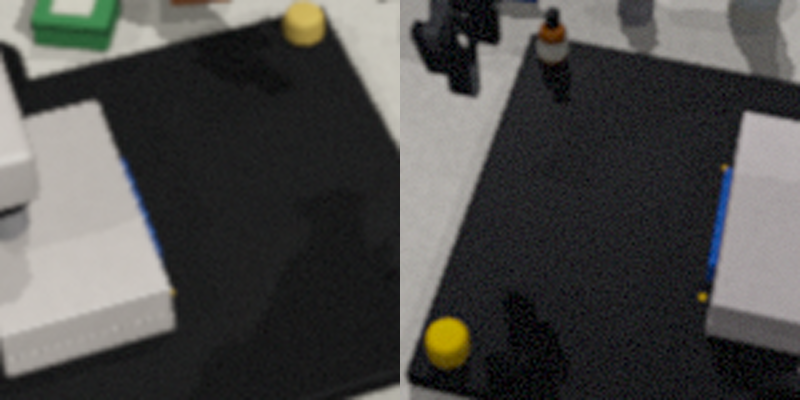

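In both views the blue lip lies flush and parallel against the bridge front. The bottle and cap are where they were, and the hand is clear.

```bash
python3 -c "
from rig import ctrl
print(ctrl.hand_in())"
```

```text
the job is handed in; nothing more can be done
None
```

The carrier is home: its blue lip is flush and parallel against the bridge front, the bottle and lens cap on the stage are still in place, the hand is clear, and the job was handed in at about 12 s.

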